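# Set the retaining bar in the watch box and hold its glass lid at 50 degrees

## Robot

A 6-joint arm with a two-finger parallel gripper is mounted at the origin on the work surface. World frame = base frame: x ahead of the robot, y to its left, z up, the work surface at z = 0. Lengths are in m, angles in rad, forces in N, time in s.
With the tool pointing down it reaches from about 0.35 to 0.85 m from the base axis. Payload 8.1 kg.
Tool frame: the origin (TCP) lies at the very end of the fingers, on their centre line; the grasp point (between the pads) lies robot.hold_point_z behind it (robot.hold_point_z is the distance from the TCP to the grasp point, in m); z points along the fingers, y is the direction in which the jaws open and shut (so a half turn about z gives the same grasp; the last joint's range is limited). The gripper opens to 93 mm and grips with 3 to 60 N. Pads are 15 mm wide; open, the fingers measure 128 mm over their backs; the gripper's body (75 mm by 188 mm) begins 65 mm behind the grasp point.
Start: joints at [-1.418, 0.13, 1.488, -0, 1.523, -0.085], TCP at [0.141, -0.583, 0.219] pointing down, gripper open.
Joint ranges: [-2.96, 2.96], [-0.89, 2.26], [0.02, 2.5], [-1.34, 4.48], [0, 2.73], [-2.66, 2.66]. Speed limits (rad/s): [2.39, 2.39, 2.79, 3.14, 3.14, 3.14].

## Interface

Orientations are given as a rotation vector (axis times angle).
In Python, from plant import robot, cams gives the robot as it stands. The module is installed in compiled form; this text tells all that it offers.
- The arm moves only by the tool step_arm, never from a script. Its argument "deltas" is a list of rows, each an object with "offset": the shift along the tool's x, y, z in cm, a list of three; "roll": the turn about the tool's z in rad. In form: [{"offset": [x, y, z], "roll": roll}, ...]. A call has 1 to 12 rows; each row shifts and turns the commanded pose from where the row before left it, along the tool's axes as they then stand; what a row does not reach is not made up. A row lasts 1/8 s, in which the tool goes at most 62.5 mm and 10.7 degrees, less where a joint would pass 70% of its speed; a pose out of reach is approached as far as the arm can. A call with a gripper value outside its range is refused whole. "fingers" is the finger opening in cm, from 0 to 9.3, set as the call begins (left out, the last holds). The fingers move at their own pace and stop on an object; "grip_force" is the grip in N (left out, the last holds). Time passes only in rows, so rows that do not move let the fingers close. It gives the time, the measured TCP pose, the force and the opening at its end, in the units of the state.
- robot.read_state(): the state, without advancing time (a new reading comes with each control period).
- cams.read_camera(name): name is "side" or "top" or "wrist"; returns a dict with "pixels" (400x640x3 uint8, red, green, blue), "fx", "fy", "cx", "cy" (pixels), "extrinsics" (4x4, takes a point from world to camera coordinates). Camera axes: x right, y down, z forward; pixel columns grow to the right and rows downward; lengths in m; the calibration is good to about 2 mm. A picture is of the moment at which its call begins. There is no depth.
- robot.close_job(): hands the job in, once; it reports no verdict.
Trained networks look in a picture, given as the dict that the camera call returned (one of the last four; its "shot" number tells which), for a name from the list of things; names that differ only in an ending like _2 or _b are one class to them, and where a whole thing is asked for, a point or a joint stands for the part that bears it (a point fixed in the world has none). Each returns a list of dicts, best first, with "score" (0 to 1); they miss things now and then, are a little off and sometimes report something else, mostly with a low value. They report only what shows in the picture. A call takes as long as a camera call. They do not tell look-alikes from the thing itself.
- cams.boxes_of(picture, thing): "xy" ([column, row] in pixels, amid what is visible of it).
- cams.silhouettes(picture, thing): "mask" (400x640 bool, what is visible of it) and "xy" ([column, row] in pixels, amid what is visible of it).
- cams.pinpoint(picture, thing): "xy" ([column, row] in pixels: a listed point, or the origin of a listed thing).
The state is a dict: "t": time; "q": joint angles; "dq": joint speeds; "joint_torque": joint torques, N m; "tool_pos": TCP position; "orientation": TCP orientation; "force": force on the tool from outside, world axes, zero at the start; "wrist_torque": the same for the moment, N m; "opening": finger opening in m.
Only numpy, scipy, OpenCV 4.12 (cv2) and the standard library are available. Lean on these libraries where they do the work, as an engineer would, in place of code of your own. Each camera call takes 0.05 s, during which the arm holds its last target. There are 200 camera calls.

## Task

Ready the watch box for its appraisal photo: lay the loose brass bar gently across the two brass cradles inside the box and let go of it, then take the raised glass lid by its handle and lower it gently until it stands 50 degrees open (measured from shut), the angle at which the shop lights do not glare in the glass. The lid would fall shut by itself, so finish while still holding it steady there with the fingers. Leave the other goods on the counter where they are.

Things in the scene. Friction and masses are not known exactly. Their poses are not given: they have to be found in the camera images.
- watch_box: Black lacquered open-topped watch box fixed to the counter, 180 mm deep (its x) by 220 wide (its y) by 65 high, walls 6 mm. Origin at the centre of its underside, z up, x towards the hinged far side, y along the hinge. Three watches on cushions fill its far half (x 9 to 79 mm, up to 49 mm high); the near half holds only the cradles.
- cradle_mid (a point): Point midway between the two brass cradles, level with their flat seats: box frame x -50, z 45 mm; axes as the box. Cradles stand 70 mm either side along y, each 14 mm long in y, seat about 22 mm wide in x between flaring cheeks 15 mm high (4 mm play each way for the bar). Free inside the box from this point: 34 mm to the front wall, 59 mm to the cushions, 104 mm to each side wall.
- bar_centre (a point): Centre of the loose polished brass bar, 180 mm long (its own y) by 14 by 14 mm, about 0.16 kg. It starts lying on the counter to the left or to the right of the box, this point 7 mm above the counter.
- bar: The same brass bar; origin at the centre of its underside, y along its length.
- lid (a joint): Lid angle, rad: 0 shut, 1.57 upright, stop at 1.85; 50 degrees is 0.873. Starts upright or leaning slightly back, where hinge friction (about 0.08 N m) lets it rest or sink back to the stop; below about 1.25 it falls shut if let go. Black frame 10 mm thick with a clear pane, 180 mm from hinge to front edge, 220 mm wide, about 0.35 kg.
- lid_handle (a point): Middle of the lid's handle: round brass rod 10 mm thick, 90 mm long, parallel to the hinge, carried 35 mm beyond the lid's front edge by an arm at each end (80 mm clear between the arms, nothing between rod and edge). 215 mm from the hinge, in the lid's plane; topmost, 280 mm above the counter, when upright. Axes turn with the lid: y along the rod, -x from hinge to handle.
- lid_hinge (a point): Middle of the hinge line on the box's far rim, 65 mm above the counter; axes as the box (y along the hinge). For a lid angle a the handle's middle lies, from this point, -215 cos(a) + 5 sin(a) mm along x and 215 sin(a) + 5 cos(a) mm along z.
- car: Red tin wind-up car, 120 by 55 by 49 mm, on the side of the box opposite the bar. To be left alone. Origin under its centre.
- opera_glasses: Brass and cream opera glasses standing on end, 48 by 110 by 80 mm high. To be left alone. Origin under the centre.
- baby_cup: Silver baby cup with one handle, 64 mm across, 65 mm high. To be left alone. Origin under its centre.
- cigar_holder: Mottled amber cigar holder lying flat, 93 mm long, 17 mm thick. To be left alone. Origin under its centre.
- tie_bar: Gold tie bar lying flat, 60 by 8 by 7 mm. To be left alone. Origin under its centre.
There are look-alikes about, which are no part of the job. Of the things shaped like the bar, the brass one is meant.

How it is judged:
On the way, in this order (a step that is already met when the one before it is completed fails the run):
1. the bar lies in both cradles, let go, with the lid still up (x of bar_centre in the frame of cradle_mid between -0.009 and 0.009 m and y of bar_centre in the frame of cradle_mid between -0.015 and 0.015 m and z of bar_centre in the frame of cradle_mid between 0.002 and 0.012 m and angle between the y axis of bar_centre and the y axis of cradle_mid, either way round below 0.1 rad and contact force between the fingers and bar below 0.1 N and linear speed of bar below 0.03 m/s and contact force between bar and watch_box above 0.5 N and value of joint lid above 1.3 rad), for 0.2 s.
2. the fingers hold the lid at 50 degrees open (value of joint lid between 0.768 and 0.978 rad and velocity of joint lid between -0.1 and 0.1 rad/s and contact force between the fingers and lid above 0.5 N), for 0.2 s.
At the end, for the whole second after the job is handed in: Bar at rest in both cradles (within 9 mm across, 15 mm along, 5 mm in height, 0.1 rad), untouched by the fingers; lid 50 degrees from shut within 6 (0.768 to 0.978 rad), under 0.1 rad/s, held by the fingers (over 0.5 N) and propped by no loose thing (all of step 2 and x of bar_centre in the frame of cradle_mid between -0.009 and 0.009 m and y of bar_centre in the frame of cradle_mid between -0.015 and 0.015 m and z of bar_centre in the frame of cradle_mid between 0.002 and 0.012 m and angle between the y axis of bar_centre and the y axis of cradle_mid, either way round below 0.1 rad and contact force between each of the fingers, lid and bar below 0.1 N and linear speed of bar below 0.03 m/s and contact force between bar and watch_box above 0.5 N and contact force between lid and car below 0.1 N and contact force between lid and opera_glasses below 0.1 N and contact force between lid and baby_cup below 0.1 N and contact force between lid and cigar_holder below 0.1 N and contact force between lid and tie_bar below 0.1 N); the arm keeps its last pose, push and grip.
It fails at once if the lid drops or is slammed (closing faster than 1.5 rad/s) (velocity of joint lid below -1.5 rad/s).
It fails at once if the lid falls nearly shut (under 20 degrees) (value of joint lid below 0.35 rad).
It fails at once if the bar is dropped or thrown (over 0.7 m/s while not held) (linear speed of bar above 0.7 m/s and contact force between the fingers and bar below 0.05 N).
It fails at once if other goods are disturbed (moved over 25 mm) (distance of any of car, opera_glasses, baby_cup, cigar_holder, tie_bar from where it was at the start of the episode above 0.025 m).
It also fails if it takes over 64 s, if anything falls off the work surface, if the arm or the gripper's body presses on something with over 40 N, if the wrist force passes 120 N, or if a joint passes its speed limit or range.

## Working session

There is one attempt and no reset: what is moved stays moved. The work goes in short steps, Python scripts to look and compute and a tool call to move; the robot and the scene stay as the last step left them, time stands still between calls to the robot, and variables do not carry over. Pictures are saved under pics/ and viewed, about 8 in all and at most 12, crops included, and the job is handed in when it is done.

Besides the shell and the picture viewer there is one more tool, called after "Request:" as a command line: name --argument value ..., lists and objects as JSON in quotes. step_arm: Moves the arm, as the interface text tells. Its arguments: {"type":"object","properties":{"deltas":{"type":"array"},"fingers":{"type":"number"},"grip_force":{"type":"number"}},"required":["deltas"]}

```bash
mkdir -p pics
cat > h.py <<'E'
import numpy as np, cv2
from plant import robot, cams
from scipy.spatial.transform import Rotation as R
def ray(p,xy):
    E=np.array(p["extrinsics"]); r=E[:3,:3]; t=E[:3,3]
    d=r.T@np.array([(xy[0]-p["cx"])/p["fx"],(xy[1]-p["cy"])/p["fy"],1.]); return -r.T@t, d
def onz(p,xy,z):
    o,d=ray(p,xy); return o+d*(z-o[2])/d[2]
def tri(obs):
    A=np.zeros((3,3)); b=np.zeros(3)
    for p,xy in obs:
        o,d=ray(p,xy); d=d/np.linalg.norm(d); M=np.eye(3)-np.outer(d,d); A+=M; b+=M@o
    return np.linalg.solve(A,b)
def proj(p,X):
    c=np.array(p["extrinsics"])[:3]@np.append(X,1); return np.array([p["fx"]*c[0]/c[2]+p["cx"],p["fy"]*c[1]/c[2]+p["cy"]])
def save(p,n): cv2.imwrite("pics/"+n,cv2.cvtColor(p["pixels"],cv2.COLOR_RGB2BGR))
E
python3 - <<'E'
from h import *
np.set_printoptions(precision=3,suppress=True)
s=robot.read_state(); print(s["t"],s["tool_pos"],s["orientation"],robot.hold_point_z)
T=cams.read_camera("top"); S=cams.read_camera("side")
a=np.vstack([T["pixels"],S["pixels"]]); a=cv2.resize(a,(480,600)); 
save(T,"top0.png"); save(S,"side0.png")
for n,p in(("top",T),("side",S)):
    o,d=ray(p,(320,200)); print(n,o,d)
    for th in ["watch_box","cradle_mid","bar_centre","lid_handle","lid_hinge","car","opera_glasses","baby_cup","cigar_holder","tie_bar"]:
        print(n,th,[(np.round(k["xy"]).astype(int).tolist(),round(k["score"],2),onz(p,k["xy"],{"cradle_mid":.045,"bar_centre":.007,"lid_hinge":.065,"lid_handle":.28}.get(th,0))[:2].round(3)) for k in cams.pinpoint(p,th)[:4]])
E
```

```text
0.0 [ 0.141 -0.583  0.218] [-3.118 -0.372  0.   ] 0.0188
top [0.353 0.008 1.452] [ 0.067  0.006 -0.998]
top watch_box [([452, 183], 0.38, array([ 0.492, -0.359]))]
top cradle_mid [([357, 191], 0.72, array([ 0.469, -0.086])), ([422, 256], 0.54, array([ 0.289, -0.258]))]
top bar_centre [([254, 154], 0.82, array([0.585, 0.2  ])), ([201, 202], 0.69, array([0.451, 0.352])), ([176, 275], 0.62, array([0.248, 0.422]))]
top lid_handle [([350, 112], 0.96, array([ 0.634, -0.059]))]
top lid_hinge [([349, 139], 0.98, array([ 0.611, -0.066]))]
top car [([451, 183], 0.84, array([ 0.491, -0.358]))]
top opera_glasses [([437, 119], 0.96, array([ 0.676, -0.322])), ([354, 110], 0.43, array([ 0.706, -0.087]))]
top baby_cup [([205, 114], 0.84, array([0.705, 0.341]))]
top cigar_holder [([232, 256], 0.65, array([0.296, 0.266]))]
top tie_bar [([422, 256], 0.65, array([ 0.287, -0.269])), ([203, 203], 0.65, array([0.447, 0.349]))]
side [ 0.423 -0.759  0.746] [ 0.054  0.748 -0.662]
side watch_box [([342, 240], 0.94, array([ 0.533, -0.084])), ([305, 151], 0.22, array([0.447, 0.357]))]
side cradle_mid []
side bar_centre [([251, 142], 0.77, array([0.248, 0.423])), ([304, 152], 0.57, array([0.445, 0.346])), ([345, 177], 0.53, array([0.575, 0.186]))]
side lid_handle [([389, 152], 0.85, array([ 0.63 , -0.078]))]
side lid_hinge [([372, 221], 0.88, array([ 0.612, -0.081]))]
side car [([335, 337], 0.78, array([ 0.487, -0.366]))]
side opera_glasses [([417, 314], 0.57, array([ 0.678, -0.325]))]
side baby_cup [([371, 150], 0.65, array([0.693, 0.354]))]
side cigar_holder [([262, 166], 0.55, array([0.295, 0.273]))]
side tie_bar [([250, 300], 0.64, array([ 0.294, -0.262])), ([306, 151], 0.19, array([0.45 , 0.358]))]
```

View pics/top0.png

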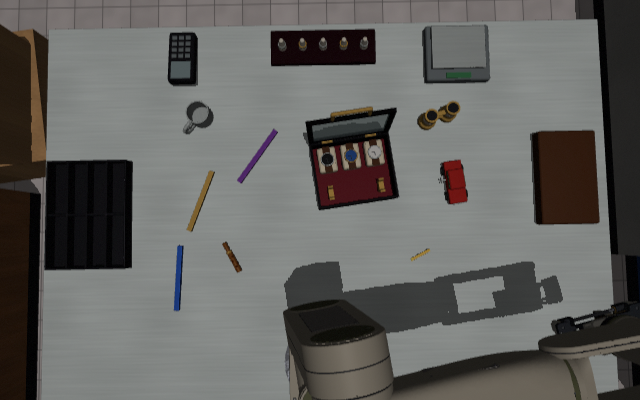

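View pics/side0.png

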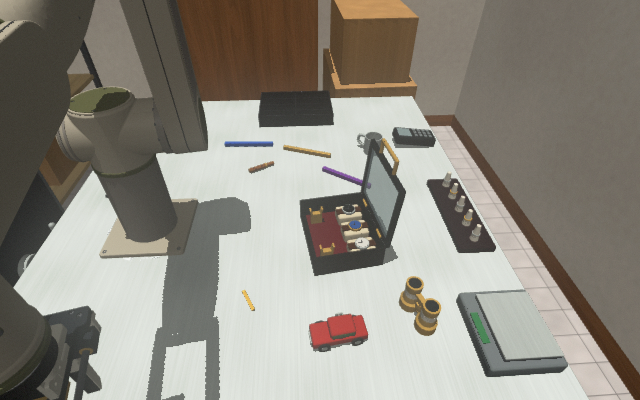

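Top view: three bar-shaped things, purple at (257,155), brass at (201,202) and blue at (178,277). Only the one at (201,202) is brass-coloured. The box is at about (352,158), and the lid stands up with its handle at (350,112). The side view agrees. I'll measure and confirm with a crop.

Run:
```python
from h import *
np.set_printoptions(precision=4,suppress=True)
T=cams.read_camera("top"); S=cams.read_camera("side")
def best(f,p,th,near):
    k=[x for x in f(p,th) if np.hypot(*(np.array(x["xy"])-near))<25]; return k[0] if k else None
out={}
for th,a,b in(("lid_handle",(350,112),(389,152)),("lid_hinge",(349,139),(372,221)),("bar_centre",(201,202),(305,152))):
    u=best(cams.pinpoint,T,th,a); v=best(cams.pinpoint,S,th,b)
    out[th]=tri([(T,u["xy"]),(S,v["xy"])]); print(th,u["xy"],v["xy"],out[th])
for p,c,z in((T,(201,202),.014),(S,(305,152),.01)):
    m=best(cams.silhouettes,p,"bar",c)
    if m is None: print("no mask"); continue
    ys,xs=np.nonzero(m["mask"]); r=cv2.minAreaRect(np.c_[xs,ys].astype(np.float32)); bx=cv2.boxPoints(r)
    L=[np.linalg.norm(bx[1]-bx[0]),np.linalg.norm(bx[2]-bx[1])]
    e=((bx[0]+bx[1])/2,(bx[2]+bx[3])/2) if L[0]<L[1] else ((bx[1]+bx[2])/2,(bx[3]+bx[0])/2)
    A,B=[onz(p,x,z) for x in e]; d=A-B; print("bar mask",A,B,"mid",(A+B)/2,"len",np.linalg.norm(d),"yaw",np.degrees(np.arctan2(d[1],d[0])))
# cradles by colour in top view (brass blobs inside the box)
h=cv2.cvtColor(T["pixels"],cv2.COLOR_RGB2HSV); 
m=cv2.inRange(h,(12,90,70),(32,255,255)); m[:175]=0;m[205:]=0;m[:,:315]=0;m[:,400:]=0
n,_,st,ce=cv2.connectedComponentsWithStats(m)
for i in range(1,n):
    if st[i,4]>8: print("blob",ce[i],st[i,4],onz(T,ce[i],.055))
# lid/rod in top view
m=cv2.inRange(h,(12,90,70),(32,255,255)); m[:95]=0;m[125:]=0;m[:,:325]=0;m[:,380:]=0
ys,xs=np.nonzero(m); print("rod",cv2.minAreaRect(np.c_[xs,ys].astype(np.float32)))
a=T["pixels"]; 
c1=cv2.resize(a[140:320,150:290],None,fx=2.8,fy=2.8,interpolation=2); c2=cv2.resize(a[95:220,300:405],None,fx=3.8,fy=3.8,interpolation=2)
H=max(c1.shape[0],c2.shape[0]); pad=lambda c:np.pad(c,((0,H-c.shape[0]),(0,0),(0,0)))
cv2.imwrite("pics/crop.png",np.hstack([pad(c1),pad(c2)])[:,:,::-1])
```

```text
lid_handle [349.9, 112.6] [387.3, 151.0] [ 0.6333 -0.0587  0.2712]
lid_hinge [352.0, 137.2] [370.7, 219.6] [ 0.613  -0.0746  0.0631]
bar_centre [199.4, 199.3] [304.2, 151.1] [0.4516 0.3577 0.0014]
bar mask [0.5381 0.3209 0.014 ] [0.3724 0.3836 0.014 ] mid [0.4553 0.3523 0.014 ] len 0.17709477249168956 yaw -20.72721382172632
bar mask [0.3673 0.3786 0.01  ] [0.5352 0.3096 0.01  ] mid [0.4513 0.3441 0.01  ] len 0.18150756480406602 yaw 157.63717533563903
blob [381.1471 184.5   ] 68 [ 0.4857 -0.1521  0.055 ]
blob [330.8082 192.4521] 73 [ 0.4665 -0.0142  0.055 ]
rod ((351.4554138183594, 111.21755981445312), (3.691114664077759, 41.590023040771484), 81.02737426757812)
```

View pics/crop.png

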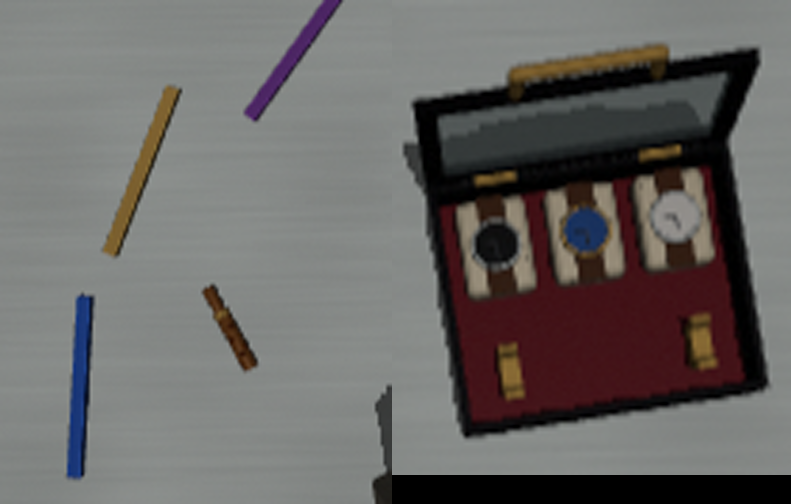

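The crop confirms it: the brass-coloured bar is at top-view pixel (201,202). The other two bar shapes are blue and purple, so they are look-alikes. The cradles are at (331,192) and (381,184), which gives a box yaw of about 8°. I start moving.

Request:
step_arm --deltas '[{"offset":[3.5,-2.6,0.3],"roll":0},{"offset":[3.5,-2.6,0],"roll":0},{"offset":[3.5,-2.6,0],"roll":0},{"offset":[3.5,-2.6,0],"roll":0},{"offset":[3.5,-2.6,0],"roll":0},{"offset":[3.5,-2.6,0],"roll":0},{"offset":[3.5,-2.6,0],"roll":0},{"offset":[3.5,-2.6,0],"roll":0},{"offset":[3.5,-2.6,0],"roll":0},{"offset":[3.5,-2.6,0],"roll":0}]' --fingers 6 --grip_force 30

```text
t: 2.85
tool_pos: [0.4211, -0.2468, 0.2159]
orientation: [3.119, 0.373, 0.001]
force: [-0.3, 0.2, 0.3]
opening: 0.06
```

Request:
step_arm --deltas '[{"offset":[1.45,-4.8,0],"roll":0},{"offset":[1.45,-4.8,0],"roll":0},{"offset":[1.45,-4.8,0],"roll":0},{"offset":[1.45,-4.8,0],"roll":0},{"offset":[1.45,-4.8,0],"roll":0},{"offset":[1.45,-4.8,0],"roll":0},{"offset":[1.45,-4.8,0],"roll":0},{"offset":[1.45,-4.8,0],"roll":0},{"offset":[1.45,-4.8,0],"roll":0},{"offset":[1.45,-4.8,0],"roll":0},{"offset":[1.45,-4.8,0],"roll":0},{"offset":[1.45,-4.8,0],"roll":0}]'

```text
t: 4.35
tool_pos: [0.4536, 0.3546, 0.2158]
orientation: [-3.119, -0.373, -0.001]
force: [0.8, -0.6, 0.0]
opening: 0.0599
```

Request:
step_arm --deltas '[{"offset":[0,0,0],"roll":-0.18},{"offset":[0,0,0],"roll":-0.18},{"offset":[0,0,0],"roll":-0.18},{"offset":[0,0,0],"roll":-0.18},{"offset":[0,0,0],"roll":-0.18},{"offset":[0,0,0],"roll":-0.18},{"offset":[0,0,0],"roll":-0.18},{"offset":[0,0,0],"roll":-0.18},{"offset":[0,0,0],"roll":-0.18},{"offset":[0,0,0],"roll":-0.18},{"offset":[0,0,0],"roll":-0.18},{"offset":[0,0,0],"roll":-0.18}]'

```text
t: 5.85
tool_pos: [0.4537, 0.3528, 0.2157]
orientation: [1.133, 2.93, 0.0]
force: [0.9, 0.4, 0.1]
opening: 0.0596
```

```bash
cat >> h.py <<'E'
def delta(xyz,psi):
    s=robot.read_state(); M=R.from_rotvec(s["orientation"]).as_matrix(); p=np.degrees(np.arctan2(M[1,0],M[0,0]))
    d=M.T@(np.array(xyz)-s["tool_pos"]); dr=-((psi-p+90)%180-90)
    print("t",round(s["t"],2),"pos",np.round(s["tool_pos"],4),"psi",round(p,2),"tilt",round(np.degrees(np.arccos(-M[2,2])),2),"open",round(s["opening"],4),"F",np.round(s["force"],1),"\n -> tool cm",np.round(d*100,2),"roll",round(np.radians(dr),3))
def barmask(p,th,near,z):
    k=[x for x in cams.silhouettes(p,th) if np.hypot(*(np.array(x["xy"])-near))<60]
    if not k: print("none"); return
    ys,xs=np.nonzero(k[0]["mask"]); r=cv2.minAreaRect(np.c_[xs,ys].astype(np.float32)); bx=cv2.boxPoints(r)
    L=[np.linalg.norm(bx[1]-bx[0]),np.linalg.norm(bx[2]-bx[1])]
    e=((bx[0]+bx[1])/2,(bx[2]+bx[3])/2) if L[0]<L[1] else ((bx[1]+bx[2])/2,(bx[3]+bx[0])/2)
    A,B=[onz(p,x,z) for x in e]; d=A-B
    print("bar",np.round(A,4),np.round(B,4),"mid",np.round((A+B)/2,4),"len",round(np.linalg.norm(d),4),"yaw",round(np.degrees(np.arctan2(d[1],d[0]))%180,2),"px",np.round(e,0).tolist(),k[0]["score"])
    return (A+B)/2
E
python3 - <<'E'
from h import *
W=cams.read_camera("wrist"); save(W,"w1.png"); 
print(proj(W,[.454,.351,.007]))
for k in cams.pinpoint(W,"bar_centre"): print(k["xy"],k["score"],onz(W,k["xy"],.007).round(4))
barmask(W,"bar",proj(W,[.454,.351,.007]),.014)
delta([.454,.351,.1],158.5)
E
```

```text
[316.59960918 180.90528875]
[314.7, 179.0] 0.89 [0.4507 0.3509 0.007 ]
[289.6, 324.5] 0.63 [0.5771 0.1889 0.007 ]
bar [0.3699 0.3867 0.014 ] [0.5365 0.3216 0.014 ] mid [0.4532 0.3542 0.014 ] len 0.1789 yaw 158.65 px [[289.0, 106.0], [344.0, 246.0]] 0.58
t 6.0 pos [0.4537 0.3528 0.2157] psi 137.21 tilt 0.0 open 0.06 F [0.6 0.3 0. ] 
 -> tool cm [-0.15 -0.11 11.57] roll -0.372
```

View pics/w1.png

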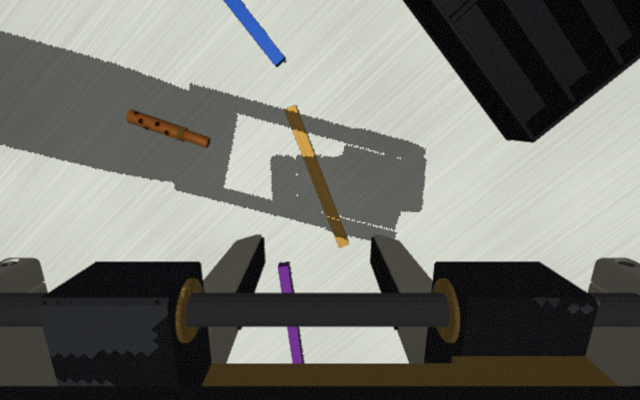

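The brass bar runs from (290,106) to (343,246) in the wrist view, mid (0.453, 0.353), yaw 158.6°, right under the tool. I roll, descend and grip.

Request:
step_arm --deltas '[{"offset":[0,0,0],"roll":-0.125},{"offset":[0,0,0],"roll":-0.125},{"offset":[0,0,0],"roll":-0.125},{"offset":[0,0,3.5],"roll":0},{"offset":[0,0,4],"roll":0},{"offset":[0,0,4],"roll":0},{"offset":[0,0,4],"roll":0},{"offset":[0,0,3],"roll":0},{"offset":[0,0,1.7],"roll":0},{"offset":[0,0,1],"roll":0},{"offset":[0,0,0],"roll":0}]'

```text
t: 7.38
tool_pos: [0.4538, 0.3529, 0.0037]
orientation: [-0.577, -3.088, 0.0]
force: [-0.7, -0.6, 0.6]
opening: 0.06
```

Request:
step_arm --deltas '[{"offset":[0,0,0],"roll":0},{"offset":[0,0,0],"roll":0},{"offset":[0,0,0],"roll":0},{"offset":[0,0,0],"roll":0},{"offset":[0,0,0],"roll":0},{"offset":[0,0,0],"roll":0}]' --fingers 0.5 --grip_force 30

```text
t: 8.12
tool_pos: [0.4538, 0.3529, 0.0037]
orientation: [0.576, 3.088, 0.0]
force: [0.9, 1.1, -0.0]
opening: 0.0133
```

Request:
step_arm --deltas '[{"offset":[0,0,-1],"roll":0},{"offset":[0,0,-3],"roll":0},{"offset":[0,0,-4],"roll":0},{"offset":[0,0,-4],"roll":0},{"offset":[0,0,-3],"roll":0},{"offset":[0,0,-1],"roll":0},{"offset":[0,0,0],"roll":0}]'

```text
t: 9.0
tool_pos: [0.4538, 0.3528, 0.1638]
orientation: [0.576, 3.088, 0.001]
force: [-0.4, 0.0, -3.2]
opening: 0.0135
```

Run:
```python
from h import *
delta([.476,-.083,.16],97.9)
T=cams.read_camera("top"); W=cams.read_camera("wrist"); z=robot.read_state()["tool_pos"][2]; save(W,"w2.png")
barmask(T,"bar",proj(T,[.454,.352,z+.01]),z+.01)
barmask(W,"bar",proj(W,[.454,.352,z+.01]),z+.01)
```

```text
t 9.0 pos [0.4538 0.3528 0.1638] psi 158.87 tilt 0.04 open 0.0135 F [-0.4  0.  -3.2] 
 -> tool cm [-17.78 -39.85   0.37] roll 1.064
bar [0.5407 0.3197 0.1718] [0.3712 0.381  0.1718] mid [0.4559 0.3504 0.1718] len 0.1802 yaw 160.11 px [[198.0, 162.0], [174.0, 230.0]] 0.68
none
```

Request:
step_arm --deltas '[{"offset":[-1.0,-2.2,0],"roll":0},{"offset":[-1.7,-3.8,0],"roll":0},{"offset":[-1.8,-4,0],"roll":0},{"offset":[-1.8,-4,0],"roll":0},{"offset":[-1.8,-4,0],"roll":0},{"offset":[-1.8,-4,0],"roll":0},{"offset":[-1.8,-4,0],"roll":0},{"offset":[-1.8,-4,0],"roll":0},{"offset":[-1.8,-4,0],"roll":0},{"offset":[-1.5,-3.6,0],"roll":0},{"offset":[-1,-2.2,0],"roll":0}]'

```text
t: 10.58
tool_pos: [0.4754, -0.0843, 0.1624]
orientation: [-0.578, -3.086, 0.0]
force: [0.5, 0.2, -2.8]
opening: 0.0133
```

Request:
step_arm --deltas '[{"offset":[0,0,0],"roll":0.1},{"offset":[0,0,0],"roll":0.154},{"offset":[0,0,0],"roll":0.17},{"offset":[0,0,0],"roll":0.17},{"offset":[0,0,0],"roll":0.17},{"offset":[0,0,0],"roll":0.15},{"offset":[0,0,0],"roll":0.1},{"offset":[0,0,0],"roll":0.05},{"offset":[0,0,0],"roll":0}]'

```text
t: 11.7
tool_pos: [0.4756, -0.0824, 0.1626]
orientation: [-2.061, -2.368, 0.001]
force: [-0.3, 0.5, -2.9]
opening: 0.0134
```

Run:
```python
from h import *
delta([.476,-.083,.16],97.9)
W=cams.read_camera("wrist"); save(W,"w3.png"); T=cams.read_camera("top")
z=robot.read_state()["tool_pos"][2]
barmask(T,"bar",proj(T,[.476,-.083,z+.01]),z+.01)
o,d=ray(W,(320,200)); print(o,d, "cradle exp px", [proj(W,[*x,.055]).round() for x in ((.4665,-.0142),(.4857,-.1521))])
for k in cams.pinpoint(W,"cradle_mid"): print("cm",k["xy"],k["score"],onz(W,k["xy"],.045).round(4))
for k in cams.pinpoint(W,"bar_centre"): print("bc",k["xy"],k["score"],onz(W,k["xy"],z+.003).round(4))
```

```text
t 11.7 pos [ 0.4756 -0.0824  0.1626] psi 97.93 tilt 0.1 open 0.0134 F [-0.3  0.5 -2.9] 
 -> tool cm [-0.06  0.03  0.26] roll 0.0
bar [ 0.4718 -0.0511  0.173 ] [0.4637 0.0068 0.173 ] mid [ 0.4677 -0.0222  0.173 ] len 0.0584 yaw 97.95 px [[346.0, 186.0], [323.0, 190.0]] 0.63
[ 0.46532045 -0.01151146  0.327593  ] [ 0.04274967 -0.24761874 -0.96799488] cradle exp px [array([318., 121.]), array([318., 273.])]
cm [318.1, 197.7] 0.84 [ 0.4758 -0.0819  0.045 ]
bc [315.0, 251.2] 0.86 [ 0.4738 -0.0822  0.166 ]
```

View pics/w3.png

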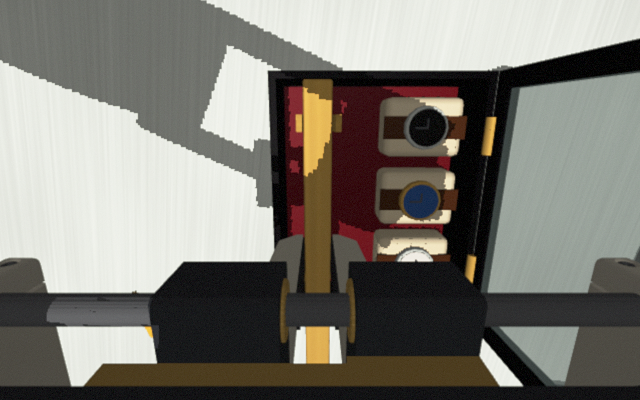

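The wrist view shows the bar (columns 303–332) centred over the far cradle (columns 297–341, row 123). The network's cradle_mid agrees with the TCP to within 1 mm. I lower the bar.

Request:
step_arm --deltas '[{"offset":[0,0,1.5],"roll":0},{"offset":[0,0,2.5],"roll":0},{"offset":[0,0,2.5],"roll":0},{"offset":[0,0,2],"roll":0},{"offset":[0,0,1],"roll":0},{"offset":[0,0,0.7],"roll":0},{"offset":[0,0,0.5],"roll":0},{"offset":[0,0,0.2],"roll":0},{"offset":[0,0,0],"roll":0},{"offset":[0,0,0],"roll":0}]'

```text
t: 13.2
tool_pos: [0.4766, -0.0827, 0.0551]
orientation: [2.063, 2.369, 0.001]
force: [-0.6, -0.4, -2.8]
opening: 0.0137
```

Request:
step_arm --deltas '[{"offset":[0,0,0.1],"roll":0},{"offset":[0,0,0.1],"roll":0},{"offset":[0,0,0.1],"roll":0},{"offset":[0,0,0],"roll":0}]'

```text
t: 13.7
tool_pos: [0.4761, -0.0826, 0.0515]
orientation: [-2.063, -2.369, 0.0]
force: [-0.1, 0.1, -2.6]
opening: 0.0134
```

Run:
```python
from h import *
delta([.476,-.083,.0487],97.9)
W=cams.read_camera("wrist"); save(W,"w4.png")
```

```text
t 13.7 pos [ 0.4761 -0.0826  0.0515] psi 97.91 tilt 0.01 open 0.0134 F [-0.1  0.1 -2.6] 
 -> tool cm [-0.04 -0.02  0.28] roll 0.0
```

View pics/w4.png

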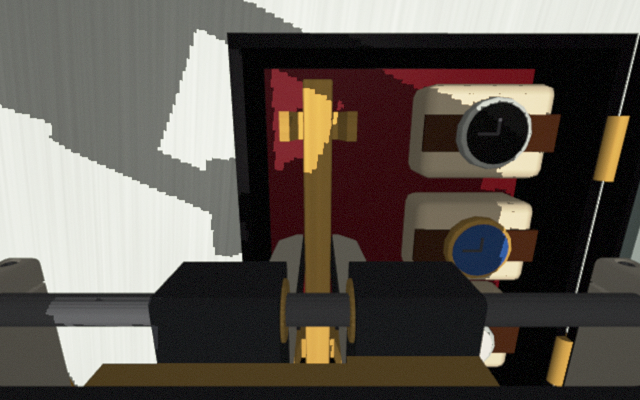

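The bar sits centred between the far cradle's cheeks (279–357, bar 303–332). I lower the last millimetres.

Request:
step_arm --deltas '[{"offset":[0,0,0.1],"roll":0},{"offset":[0,0,0.1],"roll":0},{"offset":[0,0,0],"roll":0}]'

```text
t: 14.12
tool_pos: [0.4762, -0.0826, 0.0495]
orientation: [-2.063, -2.369, 0.0]
force: [0.0, 0.8, -2.4]
opening: 0.014
```

Request:
step_arm --deltas '[{"offset":[0,0,0.1],"roll":0},{"offset":[0,0,0],"roll":0}]'

```text
t: 14.38
tool_pos: [0.4763, -0.0826, 0.0487]
orientation: [2.063, 2.369, 0.0]
force: [-1.0, -0.5, -2.5]
opening: 0.0138
```

Request:
step_arm --deltas '[{"offset":[0,0,0.07],"roll":0},{"offset":[0,0,0],"roll":0}]'

```text
t: 14.62
tool_pos: [0.4764, -0.0826, 0.0486]
orientation: [2.063, 2.369, -0.0]
force: [-4.5, 1.3, 5.5]
opening: 0.0135
```

Request:
step_arm --deltas '[{"offset":[0,0,0.07],"roll":0},{"offset":[0,0,0],"roll":0}]'

```text
t: 14.88
tool_pos: [0.4764, -0.0826, 0.0486]
orientation: [-2.063, -2.369, 0.0]
force: [-7.3, 2.2, 13.9]
opening: 0.0133
```

Contact at z = 0.0486, so the bar is seated. I relieve the push and open narrowly, because the front wall is close.

Request:
step_arm --deltas '[{"offset":[0,0,-0.1],"roll":0},{"offset":[0,0,0],"roll":0}]'

```text
t: 15.12
tool_pos: [0.4764, -0.0826, 0.0487]
orientation: [2.063, 2.369, 0.0]
force: [-3.1, 1.1, 5.6]
opening: 0.0131
```

Request:
step_arm --deltas '[{"offset":[0,0,0],"roll":0},{"offset":[0,0,0],"roll":0},{"offset":[0,0,0],"roll":0},{"offset":[0,0,0],"roll":0},{"offset":[0,0,-0.5],"roll":0},{"offset":[0,0,-1],"roll":0},{"offset":[0,0,-2],"roll":0},{"offset":[0,0,-3],"roll":0},{"offset":[0,0,-4],"roll":0},{"offset":[0,0,0],"roll":0}]' --fingers 2.6

```text
t: 16.38
tool_pos: [0.479, -0.0834, 0.1581]
orientation: [2.058, 2.364, 0.005]
force: [0.2, 0.1, 0.2]
opening: 0.0261
```

Run:
```python
from h import *
delta([.476,-.083,.1487],97.9)
W=cams.read_camera("wrist"); save(W,"w5.png"); T=cams.read_camera("top"); S=cams.read_camera("side")
for k in cams.pinpoint(W,"cradle_mid")[:2]: print("cm",k["xy"],k["score"],onz(W,k["xy"],.045).round(4))
for k in cams.pinpoint(W,"bar_centre")[:2]: print("bc",k["xy"],k["score"],onz(W,k["xy"],.052).round(4))
barmask(S,"bar",proj(S,[.476,-.083,.052]),.052)
print(proj(S,[.476,-.083,.052]))
u=cams.pinpoint(S,"lid_handle"); v=cams.pinpoint(T,"lid_handle"); print([(k["xy"],k["score"]) for k in u],[(k["xy"],k["score"]) for k in v])
if u and v: print(tri([(T,v[0]["xy"]),(S,u[0]["xy"])]))
# rod ends in the side view by colour
c=np.array([0.615,-0.064]); e=np.array([np.cos(np.radians(7.9)),np.sin(np.radians(7.9))])
for a in np.arange(1.45,1.86,.05):
    X=np.append(c+e*(-.215*np.cos(a)+.005*np.sin(a)),.065+.215*np.sin(a)+.005*np.cos(a)); print(round(a,2),X.round(4),proj(T,X).round(1),proj(S,X).round(1))
i=S["pixels"]; cr=cv2.resize(i[125:285,290:420],None,fx=3.7,fy=3.7,interpolation=2); cv2.imwrite("pics/s5.png",cr[:,:,::-1])
```

```text
t 16.38 pos [ 0.479  -0.0834  0.1581] psi 97.91 tilt 0.45 open 0.0261 F [0.2 0.1 0.2] 
 -> tool cm [ 0.08 -0.3   0.93] roll 0.0
cm [315.6, 198.9] 0.85 [ 0.4779 -0.0834  0.045 ]
bc [312.1, 198.3] 0.72 [ 0.4745 -0.0815  0.052 ]
bar [0.4623 0.0093 0.052 ] [ 0.4874 -0.1778  0.052 ] mid [ 0.4748 -0.0842  0.052 ] len 0.1888 yaw 97.62 px [[314.0, 204.0], [328.0, 254.0]] 0.69
[321.18090336 226.88625466]
[([387.5, 152.1], 0.91), ([252.0, 300.0], 0.7)] [([351.4, 110.7], 0.91)]
[ 0.63546295 -0.06201937  0.27068918]
1.45 [ 0.5943 -0.0669  0.279 ] [353.9 129.1] [372.5 150.6]
1.5 [ 0.6049 -0.0654  0.2798] [353.2 124.5] [377.  149.8]
1.55 [ 0.6155 -0.0639  0.2801] [352.4 119.9] [381.4 149.2]
1.6 [ 0.6262 -0.0625  0.2798] [351.7 115.4] [385.8 148.8]
1.65 [ 0.6368 -0.061   0.2789] [350.9 111. ] [390.1 148.6]
1.7 [ 0.6473 -0.0595  0.2776] [350.2 106.7] [394.4 148.6]
1.75 [ 0.6578 -0.0581  0.2757] [349.4 102.5] [398.6 148.8]
1.8 [ 0.6682 -0.0566  0.2732] [348.6  98.4] [402.6 149.1]
1.85 [ 0.6785 -0.0552  0.2703] [347.9  94.4] [406.6 149.7]
```

View pics/s5.png

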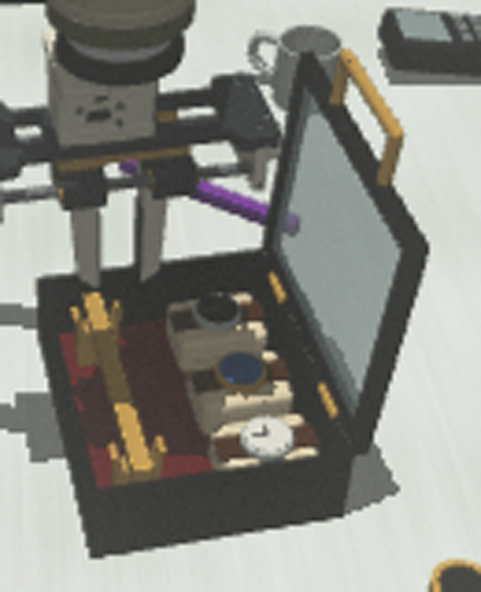

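The bar lies in both cradles (crop: (95,305) and (135,440)), and the lid leans at about 1.63 rad. Next I go up and over the handle.

Request:
step_arm --deltas '[{"offset":[0,0,-3],"roll":0},{"offset":[0,0,-5],"roll":0},{"offset":[0,0,-5],"roll":0},{"offset":[0,0,-4],"roll":0},{"offset":[0,2,0],"roll":0},{"offset":[0,4,0],"roll":0},{"offset":[0,4,0],"roll":0},{"offset":[0,4,0],"roll":0},{"offset":[0,2,0],"roll":0},{"offset":[0,0,0],"roll":0},{"offset":[0,0,0],"roll":0}]' --fingers 6

```text
t: 18.15
tool_pos: [0.6341, -0.0607, 0.3228]
orientation: [-2.062, -2.369, 0.001]
force: [-0.0, -0.1, 1.0]
opening: 0.0602
```

Run:
```python
from h import *
delta([.635,-.062,.262],97.9)
W=cams.read_camera("wrist"); save(W,"w6.png"); T=cams.read_camera("top"); S=cams.read_camera("side")
print("exp px",proj(W,[.635,-.062,.279]))
k=cams.pinpoint(W,"lid_handle"); u=cams.pinpoint(S,"lid_handle")
print([(x["xy"],x["score"],onz(W,x["xy"],.279).round(4)) for x in k],[(x["xy"],x["score"]) for x in u])
if k and u: print(tri([(W,k[0]["xy"]),(S,u[0]["xy"])]))
```

```text
t 18.15 pos [ 0.6341 -0.0607  0.3228] psi 97.91 tilt 0.06 open 0.0602 F [-0.  -0.1  1. ] 
 -> tool cm [-0.14  0.08  6.08] roll 0.0
exp px [318.96576158 226.13342501]
[([319.4, 227.1], 0.97, array([ 0.6354, -0.0627,  0.279 ]))] [([387.6, 151.7], 0.95)]
[ 0.63338985 -0.06427535  0.2726798 ]
```

View pics/w6.png

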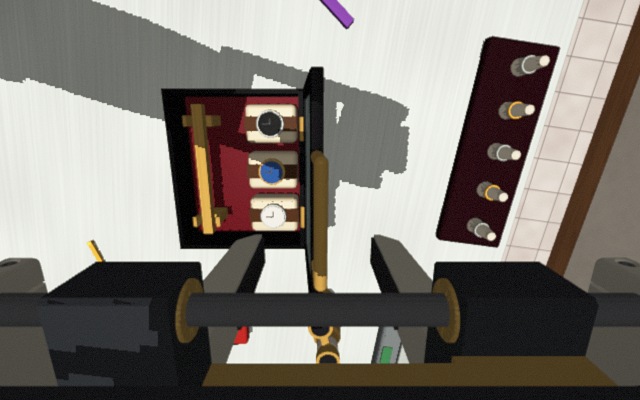

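The rod at (320, 155–290) is centred between the fingertips. I descend and grip.

Request:
step_arm --deltas '[{"offset":[0,0.1,1.5],"roll":0},{"offset":[0,0,2],"roll":0},{"offset":[0,0,1.5],"roll":0},{"offset":[0,0,1],"roll":0},{"offset":[0,0,0],"roll":0}]'

```text
t: 19.02
tool_pos: [0.6351, -0.0604, 0.2617]
orientation: [-2.062, -2.368, 0.002]
force: [0.2, -1.5, 1.0]
opening: 0.0601
```

Request:
step_arm --deltas '[{"offset":[0,0,0],"roll":0},{"offset":[0,0,0],"roll":0},{"offset":[0,0,0],"roll":0},{"offset":[0,0,0],"roll":0},{"offset":[0,0,0],"roll":0},{"offset":[0,0,0],"roll":0}]' --fingers 0.3 --grip_force 20

```text
t: 19.77
tool_pos: [0.6357, -0.0604, 0.2633]
orientation: [2.063, 2.369, 0.0]
force: [0.1, -0.7, -0.2]
opening: 0.0092
```

Run:
```python
from h import *
delta([.635,-.062,.262],97.9)
a0=1.63;f=lambda a:np.array([-.215*np.cos(a)+.005*np.sin(a),.215*np.sin(a)+.005*np.cos(a)])
p=f(a0)
for a in np.append(np.arange(1.58,.88,-.05),.873): q=f(a); print(round(a,3),((q-p)*100).round(2),"cum",((q-f(a0))*100).round(2)); p=q
```

```text
t 19.77 pos [ 0.6357 -0.0604  0.2633] psi 97.91 tilt 0.0 open 0.0092 F [ 0.1 -0.7 -0.2] 
 -> tool cm [-0.14 -0.09  0.13] roll 0.0
1.58 [-1.07  0.06] cum [-1.07  0.06]
1.53 [-1.08  0.01] cum [-2.15  0.07]
1.48 [-1.07 -0.05] cum [-3.22  0.02]
1.43 [-1.07 -0.1 ] cum [-4.29 -0.08]
1.38 [-1.06 -0.15] cum [-5.36 -0.23]
1.33 [-1.06 -0.21] cum [-6.41 -0.43]
1.28 [-1.04 -0.26] cum [-7.46 -0.69]
1.23 [-1.03 -0.31] cum [-8.49 -1.  ]
1.18 [-1.01 -0.36] cum [-9.5  -1.36]
1.13 [-0.99 -0.41] cum [-10.49  -1.77]
1.08 [-0.97 -0.46] cum [-11.46  -2.23]
1.03 [-0.95 -0.51] cum [-12.41  -2.74]
0.98 [-0.92 -0.56] cum [-13.33  -3.3 ]
0.93 [-0.89 -0.6 ] cum [-14.22  -3.9 ]
0.873 [-0.98 -0.74] cum [-15.2   -4.64]
```

Gripped at an opening of 9 mm. I lower along the arc at about 0.4 rad/s.

Request:
step_arm --deltas '[{"offset":[0,-1.07,-0.06],"roll":0},{"offset":[0,-1.08,-0.01],"roll":0},{"offset":[0,-1.07,0.05],"roll":0},{"offset":[0,-1.07,0.1],"roll":0},{"offset":[0,-1.06,0.15],"roll":0},{"offset":[0,-1.06,0.21],"roll":0},{"offset":[0,0,0],"roll":0}]'

```text
t: 20.65
tool_pos: [0.5713, -0.0693, 0.2587]
orientation: [-2.063, -2.369, 0.0]
force: [-0.6, 1.0, 1.1]
opening: 0.0091
```

Run:
```python
from h import *
delta([.635,-.062,.262],97.9)
S=cams.read_camera("side");T=cams.read_camera("top")
u=cams.pinpoint(S,"lid_handle");v=cams.pinpoint(T,"lid_handle")
print([(x["xy"],x["score"]) for x in u],[(x["xy"],x["score"]) for x in v])
```

```text
t 20.65 pos [ 0.5713 -0.0693  0.2587] psi 97.89 tilt 0.04 open 0.0091 F [-0.6  1.   1.1] 
 -> tool cm [-0.15  6.41 -0.34] roll -0.0
[([358.5, 153.4], 0.82)] []
```

Forces stay near 1 N, so the arc fits. I continue to 50°.

Request:
step_arm --deltas '[{"offset":[0,-1.04,0.26],"roll":0},{"offset":[0,-1.03,0.31],"roll":0},{"offset":[0,-1.01,0.36],"roll":0},{"offset":[0,-0.99,0.41],"roll":0},{"offset":[0,-0.97,0.46],"roll":0},{"offset":[0,-0.95,0.51],"roll":0},{"offset":[0,0,0],"roll":0}]'

```text
t: 21.72
tool_pos: [0.5117, -0.0776, 0.2349]
orientation: [-2.063, -2.368, 0.001]
force: [-0.5, 3.1, -0.3]
opening: 0.0094
```

Request:
step_arm --deltas '[{"offset":[0,-0.92,0.56],"roll":0},{"offset":[0,-0.89,0.6],"roll":0},{"offset":[0,-0.65,0.49],"roll":0},{"offset":[0,-0.33,0.25],"roll":0},{"offset":[0,0,0],"roll":0},{"offset":[0,0,0],"roll":0},{"offset":[0,0,0],"roll":0},{"offset":[0,0,0],"roll":0}]'

```text
t: 22.72
tool_pos: [0.4848, -0.0813, 0.2164]
orientation: [-2.062, -2.369, 0.001]
force: [-2.7, 4.8, 2.4]
opening: 0.0093
```

Run:
```python
from h import *
delta([.635,-.062,.262],97.9)
s=robot.read_state(); p=s["tool_pos"]+[0,0,.017]
c=np.array([0.615,-0.064]); e=np.array([np.cos(np.radians(7.9)),np.sin(np.radians(7.9))])
x=e@(p[:2]-c); z=p[2]-.065; print("rod rel hinge",x,z,np.hypot(x,z),"angle",np.arctan2(z,-x)-np.arctan(.005/.215))
S=cams.read_camera("side");T=cams.read_camera("top")
for n,P in(("S",S),("T",T)): print(n,"handle",[(k["xy"],round(k["score"],2)) for k in cams.pinpoint(P,"lid_handle")],"exp",proj(P,p),"hinge",[k["xy"] for k in cams.pinpoint(P,"lid_hinge")])
for a in(.77,.87,.97):
    X=np.append(c+e*(-.215*np.cos(a)+.005*np.sin(a)),.065+.215*np.sin(a)+.005*np.cos(a)); print(a,X.round(4),proj(S,X).round(1))
barmask(S,"bar",proj(S,[.476,-.083,.052]),.052)
i=S["pixels"]; cr=cv2.resize(i[110:300,270:440],None,fx=3.1,fy=3.1,interpolation=2); cv2.imwrite("pics/s7.png",cr[:,:,::-1])
```

```text
t 22.73 pos [ 0.4848 -0.0813  0.2164] psi 97.91 tilt 0.05 open 0.0093 F [-2.7  4.8  2.4] 
 -> tool cm [-0.15 15.14 -4.57] roll 0.0
rod rel hinge -0.13132258473670264 0.1684346550469431 0.21357868405510685 angle 0.8853268015425695
S handle [([335.4, 337.1], 0.59)] exp [325.42805019 171.94174365] hinge [[371.0, 219.5]]
T handle [] exp [359.85138263 178.17657798] hinge [[349.4, 138.1]]
0.77 [ 0.4656 -0.0847  0.2183] [317.3 178.3]
0.87 [ 0.4815 -0.0825  0.2326] [324.  172.6]
0.97 [ 0.4987 -0.0801  0.2452] [331.4 167.4]
bar [0.4644 0.0111 0.052 ] [ 0.4874 -0.1809  0.052 ] mid [ 0.4759 -0.0849  0.052 ] len 0.1933 yaw 96.82 px [[315.0, 204.0], [329.0, 255.0]] 0.72
```

View pics/s7.png

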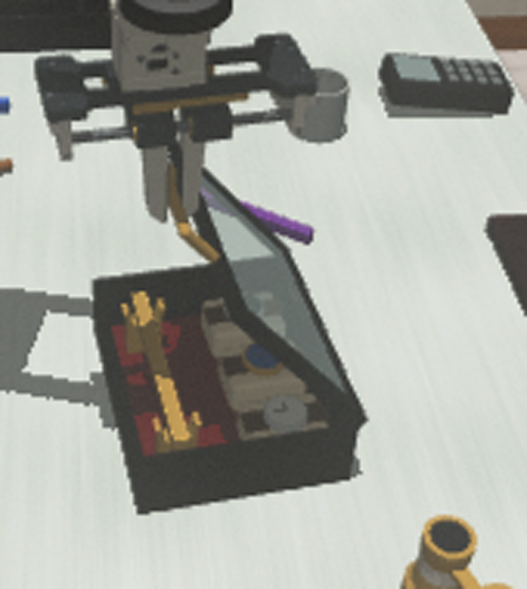

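The lid is held at about 0.885 rad with the bar still in both cradles, and nothing else was touched. I hand in.

Run:
```python
from plant import robot
print(robot.close_job())
```

```text
the job is handed in; nothing more can be done
None
```

The brass bar is lying across both cradles, let go. The glass lid is held by its handle at about 50° open. I handed the job in at about 23 s of the 64 s; the hand-in reports no verdict.

**Which bar:** I took the brass-coloured one and left the blue and purple look-alikes alone.

**Bar:** I felt contact at the expected height before opening the fingers. In the last side view the bar still sits in both cradles:

| Check | Measured | Allowed |
|---|---|---|
| Distance from cradle centre | about 2 mm | 9 mm across, 15 mm along |
| Angle to the cradles | about 1° | 0.1 rad (about 6°) |

**Lid:** From the arm's position and the geometry, the angle is about 0.885 rad (allowed 0.768–0.978). I lowered it at about 0.4 rad/s. The fingers were closed on the rod at 9 mm with a 20 N grip, and the outside force on the tool was about 6 N.

**Checks that failed or disagreed:**
- **Handle not found:** at the end the networks did not find the lid handle in either view; their only hit was on the red car. The lid angle therefore rests on the arm's position and my estimate of the hinge, with the side picture agreeing by eye.
- **Box estimate:** the first network hit for the box in the top view was also on the car. I used the cradles and hinge instead.
- **Bar length:** the last side view gave 193 mm instead of 180, because the mask's edge was rough.
- **Other goods:** I did not re-measure their positions. The arm stayed clear of them.

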